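# Take the forgotten steel rule out of a part-closed carton

### The job

The long steel rule has been left lying on the goods inside the packed carton, and it is longer than the gap between the two end flaps that are already folded in and taped. Before the carton is sealed, bring the rule out through that gap by tilting it and leading one end out first, gently, so that the taped end flaps are not bent up or pushed down and the loose tape measure and tape roll beside the carton stay where they are. Finish while still holding the rule in the gripper, about level and at rest, a good hand's breadth (10 cm or more) above the carton.

Things in the scene. Friction and masses are not known exactly. Their poses are not given: they have to be found in the camera images.
- steel_ruler: The plain steel rule, 310 x 27 x 8 mm, 0.06 kg, lying flat on the goods in the carton, roughly along the carton's length, both ends reaching under the end flaps. Origin at the centre of its underside; own x along its length, y across its 27 mm width, z through its thickness (up at the start).
- ruler_end_a (a point): Middle of the rule's end at its own +x, 155 mm from the centre, at half its thickness.
- ruler_end_b (a point): Middle of the rule's end at its own -x, 155 mm from the centre, at half its thickness.
- carton: Brown corrugated carton standing on the bench, heavy, it does not move. Origin at the centre of its underside; own y along its length, x across it, z up. Inside 470 mm long (y) and 196 mm wide (x); walls 4 mm thick, 129 mm high. Two side flaps, 100 mm long, hang open down the outside of the long walls and stand out up to 35 mm from them.
- goods_top (a point): Middle of the nearly flat top of the packed goods in the carton (two long white boxes, two small brown cartons, all immovable; gaps of 2 to 15 mm between and round them), 68 mm above the carton's underside. 61 mm are free between the goods and the undersides of the end flaps.
- gap_centre (a point): Middle of the open gap between the end flaps, at the level of their top faces, 133 mm above the carton's underside. The gap is 250 mm long (carton's y from -125 to +125 mm) and 196 mm wide (its x).
- flap_left (a joint): Bend, rad, of the end flap at the carton's +y end: 0 lying level as taped, positive bent up. The flap, 4 mm thick, underside 129 mm above the carton's underside, reaches 110 mm inward from its crease at own y = +235 mm over the whole width. A spring of 5 N m/rad returns it to 0: 5.5 N on its free edge bend it about 0.12 rad (13 mm).
- flap_right (a joint): The same for the end flap at the carton's -y end (crease at own y = -235 mm).
- tape_measure: Loose yellow tape measure, 64 x 75 x 37 mm, lying on the bench beyond the carton's left end. Origin at the centre of its underside.
- tape_roll_2: Loose roll of clear tape, 105 mm across, 48 mm high, lying flat on the bench beyond the carton's right end. Origin at the centre of its underside.

How it is judged:
On the way:
1. the rule is tilted through the gap: one end is out above the flaps (20 mm or more) while the other is still below them inside the carton (((z of ruler_end_a in the frame of carton above 0.153 m and z of ruler_end_b in the frame of carton below 0.129 m) or (z of ruler_end_b in the frame of carton above 0.153 m and z of ruler_end_a in the frame of carton below 0.129 m))), for 0.1 s.
At the end, for the whole second after the job is handed in: The gripper holds the rule at rest (slower than 30 mm/s, fingers pressing on it with more than 2 N), both ends at least 67 mm above the tops of the end flaps, its length within 0.25 rad (14 degrees) of level, touching no part of the carton; both end flaps lie within 0.1 rad of where they were taped (z of each of ruler_end_a, ruler_end_b in the frame of carton above 0.2 m and angle between steel_ruler's own x axis and vertical between 1.32 and 1.82 rad and contact force between the fingers and steel_ruler above 2 N and contact force between carton and steel_ruler below 0.1 N and linear speed of steel_ruler below 0.03 m/s and value of joint flap_left between -0.1 and 0.1 rad and value of joint flap_right between -0.1 and 0.1 rad); the arm keeps its last pose, push and grip.
It fails at once if an end flap is bent up or pushed down by more than 0.12 rad (13 mm at its free edge, about 5.5 N) (value of joint any of flap_left, flap_right above 0.12 rad or value of joint any of flap_left, flap_right below -0.12 rad).
It fails at once if the tape measure or the clear tape roll is moved by more than 30 mm (distance of any of tape_measure, tape_roll_2 from where it was at the start of the episode above 0.03 m).
It also fails if it takes over 45 s, if anything falls off the work surface, if the arm or the gripper's body presses on something with over 40 N, if the wrist force passes 120 N, or if a joint passes its speed limit or range.

### The arm

A 7-joint arm with a two-finger parallel gripper is mounted at the origin on the work surface; the furniture and walls round the work are solid. World frame = base frame: x ahead of the robot, y to its left, z up, the work surface at z = 0. Lengths are in m, angles in rad, forces in N, time in s.
With the tool pointing down it reaches from about 0.425 to 0.925 m from the base axis. Payload 6.8 kg.
Tool frame: the origin (TCP) lies at the very end of the fingers, on their centre line; the grasp point (between the pads) lies 19 mm behind it; z points along the fingers, y is the line along which they close (so a half turn about z gives the same grasp; the last joint's range is limited). The gripper opens to 85 mm and grips with 20 to 120 N. Pads are 22 mm wide; open, the fingers measure 114 mm over their backs; the gripper's body (76 mm by 85 mm) begins 54 mm behind the grasp point. The pads swing forward as they close: fully open they stand 13 mm farther back than shut.
Start: joints at [-1.388, 0.477, 0.022, 1.555, -0.011, 1.109, -0.083], TCP at [0.194, 0.647, 0.231] pointing down, gripper open.
Joint ranges: [-2.96, 2.96], [-0.34, 2.1], [-1.41, 1.46], [0.24, 2.44], [-1.37, 4.51], [0.17, 1.92], [-2.96, 2.96]. Speed limits (rad/s): [2.39, 2.39, 3.14, 3.14, 3.14, 3.14, 3.14].

### API

Orientations are given as a unit quaternion [w, x, y, z].
In Python, from station import bot gives the robot as it stands. The module is installed in compiled form; this text tells all that it offers.
- The arm moves only by the shell command python3 -m jog 'ROWS' [OPENING] [FORCE]. ROWS is JSON, a list of rows, each a list of 4 numbers: the shift along the tool's x, y, z in cm, then the turn about the tool's z in rad. In form: [[x, y, z, spin], ...]. A call has 1 to 20 rows; each row is the pose to reach, as a shift and turn from the pose commanded when the call began, along the tool's axes at that moment; what a row does not reach only later rows make up. A row lasts 1/12 s, in which the tool goes at most 41.7 mm and 7.16 degrees, less where a joint would pass 70% of its speed; a pose out of reach is approached as far as the arm can. A call with a gripper value outside its range is refused whole. OPENING is the closure, from -1 (fully open) to 1 (shut), set as the call begins (- or left out, the last holds). The fingers move at their own pace and stop on an object; FORCE is the grip in N (left out, the last holds). Time passes only in rows, so rows that repeat a pose let the fingers close. It gives the time, the measured TCP pose, the force, the opening and the grip force at its end, in the units of the state.
- bot.get_obs(): the state, without advancing time (a new reading comes with each control period).
- bot.read_camera(name): name is "side" or "top" or "wrist"; returns a dict with "pixels" (400x640x3 uint8, red, green, blue), "depth" (400x640 float32, m along the optical axis (not along the pixel's ray), 0 where there is no reading), "fovy" (degrees; the focal length in pixels is half the picture's height over the tangent of half this angle, whatever the lens; pixels are square), "cx", "cy" (the principal point, pixels), "pose" (4x4, takes a point from camera to world coordinates). Camera axes: x right, y down, z forward; pixel columns grow to the right and rows downward; lengths in m; the calibration is good to about 2 mm. The wrist camera is an equidistant fisheye: a pixel r from the principal point sees the ray r / f radians off the axis. A picture is of the moment at which its call begins.
- bot.hand_in(): hands the job in; it is judged then, once.
The state is a dict: "t": time; "q": joint angles; "joint_vel": joint speeds; "joint_torque": joint torques, N m; "eef_pos": TCP position; "tool_rot": TCP orientation; "contact_force": force on the tool from outside, world axes, zero at the start; "torque": the same for the moment, N m; "gripper_width": opening from 0.0 (shut) to 1.0 (fully open); "grasp_force": force on a finger pad.
Only numpy, scipy, OpenCV 4.12 (cv2) and the standard library are available. Lean on these libraries where they do the work, as an engineer would, in place of code of your own. Each camera call takes 0.05 s, during which the arm holds its last target. There are 200 camera calls.

## Working session

There is one attempt and no reset: what is moved stays moved. The work goes in short steps, Python scripts to look and compute and a shell command to move; the robot and the scene stay as the last step left them, time stands still between calls to the robot, and variables do not carry over. Pictures are saved under pics/ and viewed, at most 10 in all, crops included, and the job is handed in when it is done.

```bash
mkdir -p pics
cat > h.py <<'E'
import numpy as np,cv2
from station import bot
def cam(n,save=None):
    c=bot.read_camera(n)
    if save: cv2.imwrite('pics/'+save,c['pixels'][:,:,::-1])
    return c
def pts(c):
    d=c['depth'];f=200/np.tan(np.radians(c['fovy'])/2)
    v,u=np.mgrid[:400,:640]
    P=np.stack([(u-c['cx'])/f*d,(v-c['cy'])/f*d,d],-1)
    T=np.array(c['pose']);return P@T[:3,:3].T+T[:3,3]
E
python3 - <<'E'
from h import *
c=cam('top','t1.png');s=cam('side','s1.png')
o=bot.get_obs();print(o)
print(c['pose'],s['pose'],c['fovy'],s['fovy'])
np.savez('a.npz',t=pts(c),s=pts(s),tp=c['pixels'],sp=s['pixels'])
E
```

```text
{'t': 0.1, 'q': array([-1.38809129,  0.47771763,  0.02229369,  1.55633888, -0.01149097,
        1.109302  , -0.08310194]), 'joint_vel': array([ 0.00057714, -0.00152628, -0.00089937, -0.00322094, -0.00021969,
       -0.00065451, -0.00045881]), 'joint_torque': array([ 4.78961854e-03, -5.97768867e+01,  1.61397122e+00, -2.81955636e+01,
        1.28737694e-02,  4.93895132e-03, -1.14462824e-05]), 'eef_pos': array([0.19336996, 0.64615642, 0.23042764]), 'tool_rot': array([-6.66920393e-05,  1.44858136e-01,  9.89452095e-01, -8.16520373e-04]), 'contact_force': array([ 0.44819753,  0.82540852, -0.40372782]), 'torque': array([-0.0501663 ,  0.00373827,  0.04483966]), 'grasp_force': 0.0, 'gripper_width': 1.0012035762401297}
[[-0.02498929 -0.99666492  0.07768255  0.39119103]
 [-0.99948172  0.02648601  0.0182968  -0.07530873]
 [-0.02029328 -0.07718507 -0.99681024  1.56130162]
 [ 0.          0.          0.          1.        ]] [[ 0.98504541 -0.09894507  0.14105111  0.36727166]
 [-0.17156583 -0.63852957  0.75023007 -0.81933995]
 [ 0.01583374 -0.76321024 -0.64595621  0.78224958]
 [ 0.          0.          0.          1.        ]] 51.14189712449006 55.96837124304307
```

View pics/t1.png

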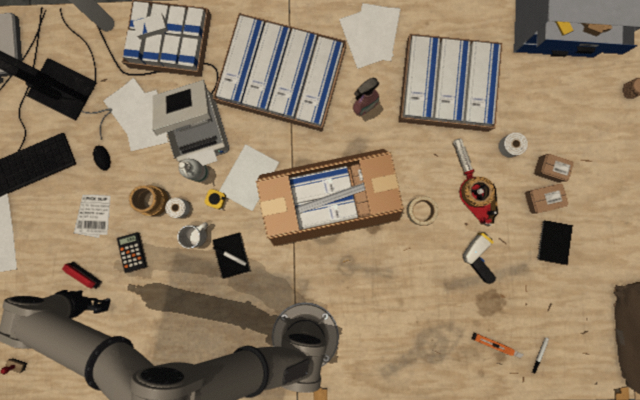

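View pics/s1.png

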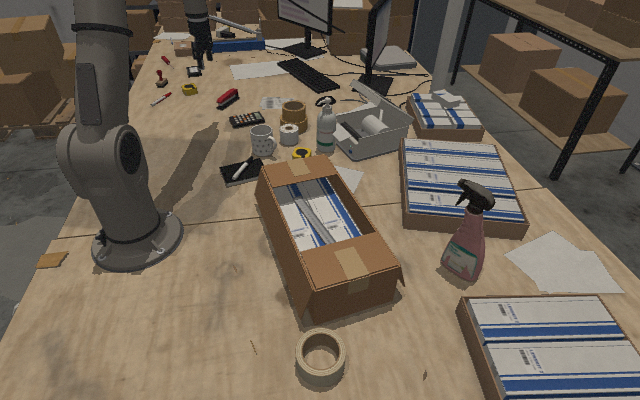

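Top view: the carton is centred near (330,197), with the rule running from about (300,212) to (368,187). The tape measure is at (215,199) and the roll at (421,210). I'll zoom in next.

Run:
```python
from h import *
a=np.load('a.npz');p=a['tp'];t=a['t']
cr=p[140:255,245:415];cv2.imwrite('pics/t2.png',cv2.resize(cr[:,:,::-1],None,fx=4.6,fy=4.6,interpolation=cv2.INTER_CUBIC))
z=t[...,2]
# flaps: z ~0.133 ; 
m=((z>0.122)&(z<0.145)).astype(np.uint8);m[:140]=0;m[255:]=0;m[:,:245]=0;m[:,415:]=0
n,l,st,ce=cv2.connectedComponentsWithStats(m)
for i in range(1,n):
    if st[i,4]>30:
        q=t[l==i];print(st[i],q.mean(0))
q=t[m>0][:,:2].astype(np.float32)
r=cv2.minAreaRect(q*1000);print(r)
for v,u in [(197,330),(190,355),(205,310),(180,340),(210,330)]:print(u,v,t[v,u])
cv2.imwrite('pics/z.png',cv2.resize(np.clip((z[140:255,245:415]-.05)*2000,0,255).astype(np.uint8),None,fx=4.6,fy=4.6,interpolation=0))
```

```text
[ 255  152  148   88 4424] [ 0.5014596  -0.09893103  0.13225323]
((501.9256896972656, -98.70196533203125), (215.81089782714844, 479.40948486328125), 10.348234176635742)
330 197 [ 0.49909471 -0.10502531  0.07389198]
355 190 [ 0.52171879 -0.19476572  0.07431595]
310 205 [ 0.47245256 -0.03298219  0.0729818 ]
340 180 [ 0.56025898 -0.14292662  0.06335679]
330 210 [ 0.45288462 -0.1037944   0.0704747 ]
```

View pics/t2.png

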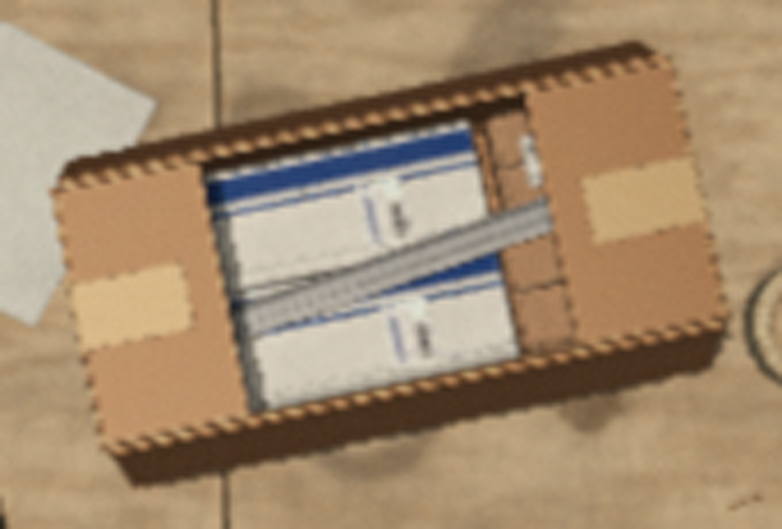

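View pics/z.png

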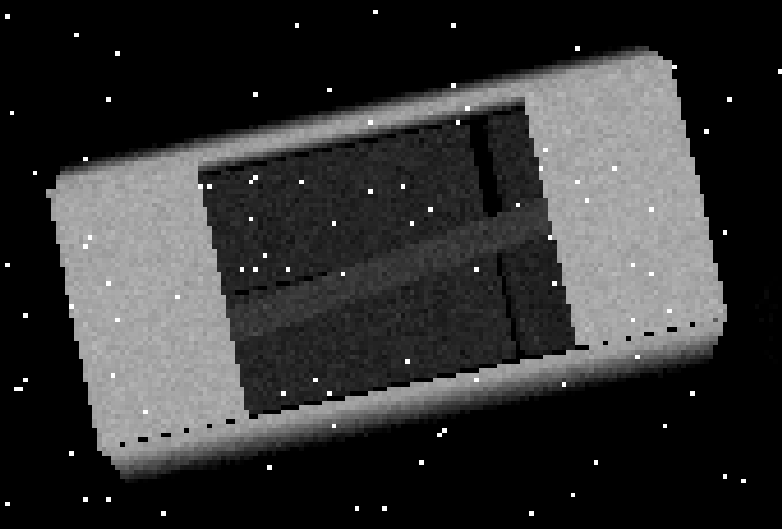

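The crop shows the rule from about (240,320) to (550,215), both ends under the flaps. The depth map shows it proud of the goods. I'll fit its axis and the carton pose.

```bash
cat >> h.py <<'E'
from scipy.spatial.transform import Rotation as Rn
def delta(target_xyz,yaw_axis=None):
    "shift in cm in tool axes to target, spin so that tool x lies along +-yaw_axis (2d)"
    o=bot.get_obs();w=o['tool_rot'];R=Rn.from_quat([w[1],w[2],w[3],w[0]]).as_matrix()
    s=None
    if yaw_axis is not None:
        a=R.T@np.array([*yaw_axis,0.]);s=np.arctan2(a[1],a[0]);s=(s+np.pi/2)%np.pi-np.pi/2
    return (R.T@(np.array(target_xyz)-o['eef_pos'])*100).round(2),s,o['eef_pos'].round(4)
E
python3 - <<'E'
from h import *
a=np.load('a.npz');t=a['t']
q=t[...,:].copy()
th=np.radians(10.348)
# carton axes: long axis +y(left)
for sgn in (1,-1):
    L=np.array([sgn*np.sin(th),np.cos(th)])
    f=(t[...,2]>.125)&(t[...,2]<.14);f[:140]=0;f[255:]=0;f[:,:245]=0;f[:,415:]=0
    w=t[f][:,:2]@L;print(sgn,np.ptp(w))
z=cv2.medianBlur(t[...,2].astype(np.float32),5)
L=min([np.array([s*np.sin(th),np.cos(th)]) for s in(1,-1)],key=lambda L:np.ptp(t[f][:,:2]@L))
L=np.array([-np.sin(th),np.cos(th)]);N=np.array([L[1],-L[0]])
C=np.array([.5019,-.0987])
d=t[...,:2]-C;u=d@L;v=d@N
# refine carton pose: flap inner edges
g=(abs(u)<118)&(abs(u)<.118)&(abs(v)<.085)
print('goods z hist',np.percentile(z[g],[10,30,50,70,90,97]))
fl=(abs(v)<.08)&(z>.115)&(z<.15)
print('gap u', u[fl&(u>0)].min(),u[fl&(u<0)].max(),'outer',np.percentile(u[fl],[.5,99.5]))
m=(g&(z>.0715)&(z<.085)).astype(np.uint8)
n,l,st,_=cv2.connectedComponentsWithStats(m);i=1+st[1:,4].argmax();m=l==i
P=t[m];r=cv2.fitLine(P[:,:2].astype(np.float32),cv2.DIST_HUBER,0,.01,.01).ravel();print(r,st[i,4],P.mean(0))
dd=r[:2];dd=dd*np.sign(dd[1]);ang=np.arctan2(-dd[0],dd[1]);print('rule ang',ang,'carton',th)
lat=(P[:,:2]-r[2:])@np.array([dd[1],-dd[0]]);print('width',np.percentile(lat,[2,98]))
for y in(-.1,0,.09):
    k=(y-(r[2:]-C)@L)/(dd@L);p=r[2:]+k*dd;print(y,p,'v',(p-C)@N)
E
```

```text
1 0.5137576753862614
-1 0.4788965032442427
goods z hist [0.06660528 0.06774117 0.06848909 0.06936959 0.07595252 0.07747314]
gap u 0.12486969232580611 -0.1247339549343448 outer [-0.23761177  0.23812917]
[ 0.31306514 -0.94973165  0.49383393 -0.10022518] 541 [ 0.49383392 -0.10022518  0.07656863]
rule ang 0.3184187 carton 0.18060667099637323
width [-0.01373946  0.01454764]
-0.1 [ 0.52542383 -0.19605804] v 0.005653136245042354
0 [ 0.49381765 -0.10017581] v -0.008215979670389971
0.09 [ 0.4653721 -0.0138818] v -0.02069818399427914
```

Run:
```python
from h import *
a=np.load('a.npz');t=a['s'];p=a['sp']
cv2.imwrite('pics/s2.png',cv2.resize(p[150:290,245:405][:,:,::-1],None,fx=4.2,fy=4.2,interpolation=cv2.INTER_CUBIC))
c0=np.array([.49383,-.10022]);d=np.array([-.31307,.94973]);n=np.array([d[1],-d[0]])
s=(t[...,:2]-c0)@d;w=(t[...,:2]-c0)@n;z=t[...,2]
for lo in np.arange(-.15,.22,.015):
    k=(s>lo)&(s<lo+.015)&(abs(w)<.009)&(z<.12)&(z>.05)
    k2=(s>lo)&(s<lo+.015)&(abs(w)>.019)&(abs(w)<.035)&(z<.12)&(z>.05)
    if k.sum()>2: print(round(lo,3),k.sum(),np.median(z[k]).round(4),np.median(z[k2]).round(4) if k2.sum() else None)
print(delta([.4718,-.0335,.25],d))
```

```text
-0.09 13 0.0767 0.0674
-0.075 28 0.0756 0.0675
-0.06 30 0.076 0.067
-0.045 28 0.0762 0.0672
-0.03 26 0.0763 0.0674
-0.015 25 0.0759 0.0675
-0.0 27 0.0763 0.0675
0.015 22 0.076 0.0671
0.03 24 0.0759 0.0675
0.045 24 0.0758 0.0668
0.06 22 0.0761 0.0668
0.075 22 0.0762 0.0664
0.09 21 0.0757 0.0661
0.105 20 0.0763 0.0661
0.12 10 0.0754 0.0664
0.135 19 0.0665 0.0671
0.15 21 0.0668 0.0667
0.165 19 0.067 0.0672
0.18 16 0.0668 0.0669
0.195 9 0.0662 0.0669
(array([-46.16, -57.13,  -1.86]), np.float64(0.9616326114755918), array([0.1934, 0.6462, 0.2304]))
```

View pics/s2.png

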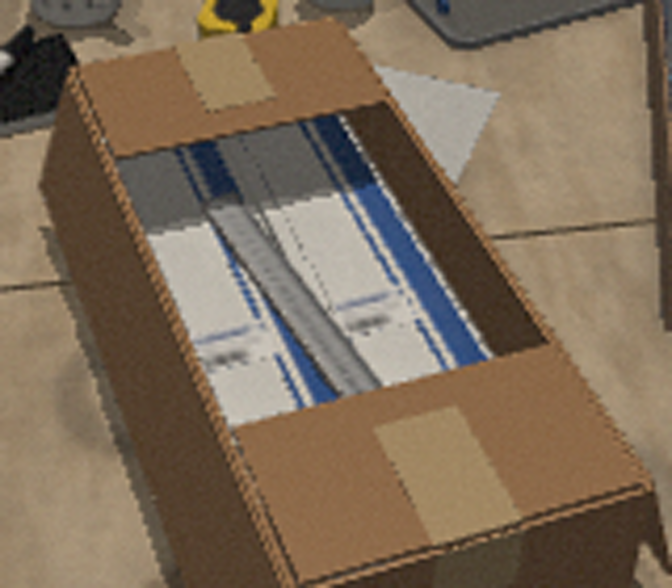

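Side view: rule end A (left) lies just inside the gap at crop (212,205), so s≈0.128 and the rule's centre is at s≈-0.026. I'll lead with end A.

```bash
python3 -m jog '[[-10,-12,-4,0.2],[-46,-57,-4,0.96],[-46,-57,-4,0.96],[-46,-57,-4,0.96],[-46,-57,-4,0.96],[-46,-57,-4,0.96],[-46,-57,-4,0.96],[-46,-57,-4,0.96],[-46,-57,-4,0.96],[-46,-57,-4,0.96],[-46,-57,-4,0.96],[-46,-57,-4,0.96],[-46,-57,-4,0.96],[-46,-57,-4,0.96],[-46,-57,-4,0.96],[-46,-57,-4,0.96],[-46,-57,-4,0.96],[-46,-57,-4,0.96],[-46,-57,-4,0.96],[-46,-57,-4,0.96]]' -0.1 20
python3 - <<'E'
from h import *
d=np.array([-.31307,.94973])
print(delta([.4750,-.0432,.16],d))
E
```

```text
t: 1.77
eef_pos: [0.4707, -0.0328, 0.2711]
tool_rot: [-0.0, 0.587, 0.81, -0.0]
contact_force: [0.5, 0.7, 0.0]
gripper_width: 0.552
grasp_force: 0.0
(array([-1.12,  0.09, 11.11]), np.float64(-0.002265336726704259), array([ 0.4707, -0.0328,  0.2711]))
```

```bash
python3 -m jog '[[-0.5,0,4,0],[-1.1,0.1,8,0],[-1.1,0.1,11,0],[-1.1,0.1,11,0],[-1.1,0.1,11,0]]'
python3 - <<'E'
from h import *
cam('wrist','w1.png')
d=np.array([-.31307,.94973])
print(delta([.4750,-.0432,.071],d))
E
```

```text
t: 2.18
eef_pos: [0.4738, -0.0404, 0.1605]
tool_rot: [-0.002, 0.585, 0.811, -0.001]
contact_force: [0.4, -1.0, 1.0]
gripper_width: 0.546
grasp_force: 0.0
(array([-0.25, -0.11,  9.1 ]), np.float64(0.002886356768305287), array([ 0.4753, -0.0405,  0.162 ]))
```

View pics/w1.png

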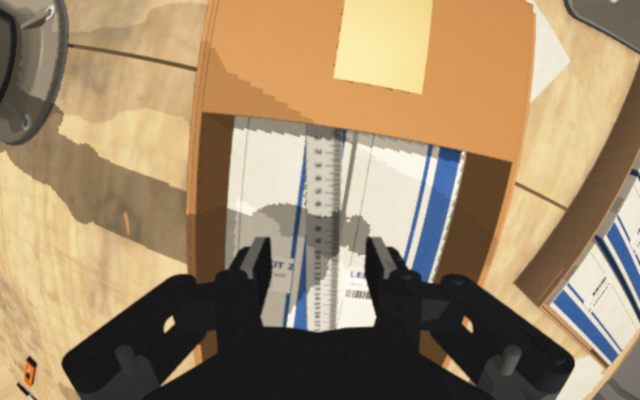

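The wrist view shows the rule (x≈303–343) centred between the fingers (262 and 375), with end A near (325,125). Going down.

```bash
python3 -m jog '[[-0.3,0,3,0],[-0.3,0,6,0],[-0.3,0,7.5,0],[-0.3,0,8.3,0],[-0.3,0,8.7,0],[-0.3,0,9,0],[-0.3,0,9,0],[-0.3,0,9,0]]'
python3 -c "
from h import *
o=bot.get_obs();print(o['eef_pos'],o['contact_force'])"
```

```text
t: 2.9
eef_pos: [0.4771, -0.0441, 0.0724]
tool_rot: [0.001, 0.585, 0.811, 0.001]
contact_force: [0.2, -0.1, -0.3]
gripper_width: 0.548
grasp_force: 0.0
[ 0.47709896 -0.04405093  0.07241448] [ 0.18104426 -0.06325415 -0.31418352]
```

```bash
python3 -m jog '[[0,0,0.2,0],[0,0,0.4,0],[0,0,0.4,0]]'
python3 -m jog '[[0,0,0,0],[0,0,0,0],[0,0,0,0],[0,0,0,0],[0,0,0,0],[0,0,0,0],[0,0,0,0],[0,0,0,0]]' 0.9 20
```

```text
t: 3.15
eef_pos: [0.4761, -0.0442, 0.0673]
tool_rot: [0.0, 0.585, 0.811, 0.0]
contact_force: [0.2, 0.8, 0.3]
gripper_width: 0.551
grasp_force: 0.0
t: 3.82
eef_pos: [0.4766, -0.0444, 0.0679]
tool_rot: [0.0, 0.586, 0.811, 0.0]
contact_force: [-1.0, 0.4, 8.5]
gripper_width: 0.308
grasp_force: 23.9
```

Gripped, with the opening matching 27 mm. Next I'll lift a little and shift towards end B.

```bash
python3 -m jog '[[0,0,-0.5,0],[0,0,-1,0],[0,0,-1.5,0],[-0.7,0,-1.5,0],[-1.5,0,-1.5,0],[-2.3,0,-1.5,0],[-3,0,-1.5,0],[-3,0,-1.5,0],[-3,0,-1.5,0]]'
python3 - <<'E'
from h import *
cam('wrist','w2.png');c=cam('side');P=pts(c)
def rule(P):
    c0=np.array([.49383,-.10022]);d=np.array([-.31307,.94973]);n=np.array([d[1],-d[0]])
    s=(P[...,:2]-c0)@d;w=(P[...,:2]-c0)@n;z=P[...,2]
    for lo in np.arange(-.15,.2,.015):
        k=(s>lo)&(s<lo+.015)&(abs(w)<.008)&(z<.3)&(z>.05)
        if k.sum()>2: print(round(lo,3),k.sum(),np.percentile(z[k],[20,50,80]).round(4))
rule(P)
E
```

```text
t: 4.57
eef_pos: [0.4855, -0.0736, 0.0821]
tool_rot: [-0.0, 0.586, 0.81, -0.0]
contact_force: [-0.4, -0.3, -0.0]
gripper_width: 0.307
grasp_force: 19.7
-0.15 28 [0.1306 0.1314 0.1323]
-0.135 16 [0.1302 0.1316 0.1325]
-0.105 3 [0.0908 0.0912 0.0913]
-0.09 27 [0.0887 0.0897 0.0904]
-0.075 30 [0.0891 0.0899 0.0908]
-0.06 26 [0.0893 0.0903 0.0909]
-0.045 31 [0.0885 0.0899 0.091 ]
-0.03 23 [0.0895 0.0905 0.0909]
-0.015 201 [0.2192 0.2512 0.2827]
-0.0 32 [0.0894 0.0908 0.1641]
0.015 70 [0.0899 0.164  0.1784]
0.03 14 [0.0895 0.0901 0.091 ]
0.045 4 [0.0897 0.0906 0.0915]
0.075 4 [0.0807 0.091  0.0913]
0.09 3 [0.0886 0.0898 0.0909]
0.12 17 [0.1289 0.1312 0.1325]
0.135 18 [0.1308 0.1318 0.1329]
0.15 19 [0.1306 0.1317 0.1323]
0.165 33 [0.0665 0.1299 0.1322]
0.18 30 [0.0662 0.0999 0.1316]
0.195 23 [0.0661 0.1312 0.1327]
```

View pics/w2.png

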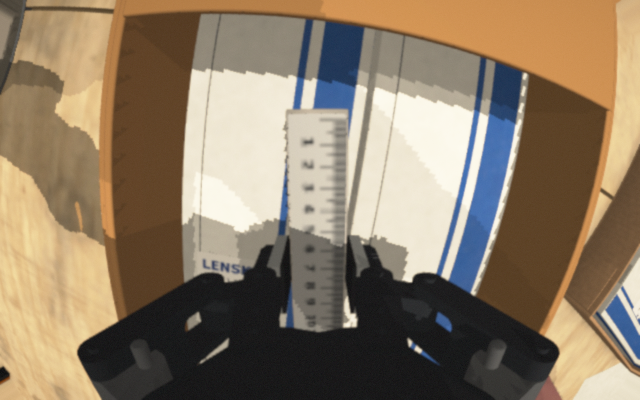

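The wrist view shows end A at (288–350,110), well clear of the flap edge. The rule is level with its top at z≈0.090. Next I'll raise it so the flap edge turns it in the pads, checking as I go.

```bash
cat >> h.py <<'E'
def rule():
    P=pts(cam('side'))
    c0=np.array([.49383,-.10022]);d=np.array([-.31307,.94973]);n=np.array([d[1],-d[0]])
    s=(P[...,:2]-c0)@d;w=(P[...,:2]-c0)@n;z=P[...,2]
    zt=bot.get_obs()['eef_pos'][2]
    for lo in np.arange(-.12,.15,.03):
        k=(s>lo)&(s<lo+.03)&(abs(w)<.008)&(z<zt+.06)&(z>.055)
        if k.sum()>2: print(round(lo,3),k.sum(),np.percentile(z[k],[20,50,80]).round(4))
    C=np.array([.5019,-.0987]);L=np.array([-.1796,.9837]);q=(P[...,:2]-C);u=q@L;v=q@np.array([L[1],-L[0]])
    for a in(-.22,-.18,-.14,.14,.18,.22):
        k=(abs(u-a)<.015)&(abs(v)>.04)&(abs(v)<.09)&(z>.1)&(z<.16);print('flap',a,np.median(z[k]).round(4))
    o=bot.get_obs();print(o['contact_force'].round(2),o['torque'].round(3),o['eef_pos'])
E
python3 -m jog '[[0,0,-1,0],[0,0,-2,0],[0,0,-3,0],[0,0,-3.7,0],[0,0,-4.2,0],[0,0,-4.7,0],[0,0,-5.2,0],[0,0,-5.2,0]]'
python3 -c "
from h import *
rule()"
```

```text
t: 5.33
eef_pos: [0.4859, -0.0726, 0.1351]
tool_rot: [0.0, 0.585, 0.811, 0.0]
contact_force: [0.2, -0.8, -1.5]
gripper_width: 0.304
grasp_force: 19.8
-0.12 63 [0.1305 0.1314 0.1326]
-0.09 83 [0.0681 0.1338 0.1352]
-0.06 100 [0.0666 0.1352 0.1374]
-0.03 102 [0.0669 0.1372 0.1401]
0.0 88 [0.0669 0.1399 0.1419]
0.03 64 [0.0661 0.0679 0.1437]
0.06 43 [0.0661 0.0671 0.0685]
0.09 43 [0.066  0.0672 0.0688]
0.12 43 [0.0662 0.0675 0.0687]
0.15 53 [0.0667 0.068  0.131 ]
flap -0.22 0.1322
flap -0.18 0.1328
flap -0.14 0.1332
flap 0.14 0.1315
flap 0.18 0.1315
flap 0.22 0.1316
[ 0.72 -0.58 -1.49] [ 0.123 -0.028 -0.021] [ 0.48568487 -0.07262666  0.13464541]
```

The rule pivots about the pads and the flap lifts only 1–2 mm. Continuing.

```bash
python3 -m jog '[[0,0,-0.5,0],[0,0,-1,0],[0,0,-1.5,0],[0,0,-2,0],[0,0,-2.5,0],[0,0,-3,0],[0,0,-3.5,0],[0,0,-4,0],[0,0,-4.5,0],[0,0,-5,0],[0,0,-5.5,0],[0,0,-5.5,0]]'
python3 -c "
from h import *
rule()"
```

```text
t: 6.38
eef_pos: [0.486, -0.0727, 0.1903]
tool_rot: [0.0, 0.585, 0.811, 0.001]
contact_force: [0.7, -0.0, -0.9]
gripper_width: 0.308
grasp_force: 19.7
-0.12 80 [0.1352 0.14   0.1431]
-0.09 93 [0.1452 0.1504 0.1557]
-0.06 125 [0.0667 0.1611 0.1675]
-0.03 115 [0.0677 0.174  0.1805]
0.0 114 [0.0672 0.1873 0.193 ]
0.03 75 [0.0668 0.069  0.2023]
0.06 43 [0.0654 0.0671 0.0684]
0.09 37 [0.066  0.0671 0.0684]
0.12 75 [0.0667 0.1276 0.1317]
0.15 72 [0.0667 0.069  0.1317]
flap -0.22 0.1321
flap -0.18 0.1325
flap -0.14 0.1327
flap 0.14 0.1314
flap 0.18 0.1318
flap 0.22 0.1317
[ 0.06  0.32 -1.42] [ 0.135  0.083 -0.015] [ 0.48580429 -0.07263435  0.1897758 ]
```

Tilted about 22°: end A is at about 0.22 m and end B about 0.10 m, still under the flap. I'll firm the grip and draw it out along its length.

```bash
python3 -m jog '[[0,0,0,0],[0,0,0,0],[0,0,0,0],[1,0,-0.2,0],[2,0,-0.5,0],[3.5,0,-1,0],[5,0,-1.5,0],[6.5,0,-2,0],[8,0,-2.5,0],[9.5,0,-3,0],[10.5,0,-3.5,0],[11,0,-4,0],[11,0,-5,0],[11,0,-6.5,0],[11,0,-8,0],[11,0,-9,0],[11,0,-9,0]]' - 60
python3 - <<'E'
from h import *
rule();cam('side','s3.png')
E
```

```text
t: 7.85
eef_pos: [0.4525, 0.0311, 0.2815]
tool_rot: [0.001, 0.586, 0.81, 0.002]
contact_force: [0.7, 0.3, -1.0]
gripper_width: 0.29
grasp_force: 61.8
-0.09 86 [0.188  0.1985 0.2025]
-0.06 130 [0.0665 0.2075 0.2135]
-0.03 116 [0.0673 0.2212 0.2268]
0.0 117 [0.0674 0.2325 0.2385]
0.03 106 [0.0674 0.2451 0.251 ]
0.06 111 [0.0678 0.258  0.2645]
0.09 106 [0.0675 0.2712 0.2773]
0.12 125 [0.0682 0.1324 0.2873]
0.15 87 [0.067  0.1307 0.1336]
flap -0.22 0.1321
flap -0.18 0.1318
flap -0.14 0.1316
flap 0.14 0.1316
flap 0.18 0.1317
flap 0.22 0.1315
[ 0.09 -0.59 -1.24] [0.054 0.083 0.003] [0.45176927 0.03126528 0.28021473]
```

View pics/s3.png

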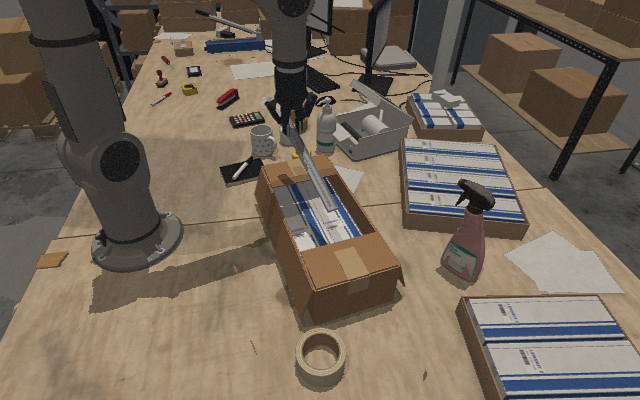

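The side view shows the rule clear of the carton, with the lower end B at (335,210). I'll set B on the right flap close to its crease, where the flap is stiffest, and press lightly to level the rule in the pads.

```bash
python3 -m jog '[[-3,0,0,0],[-6,0,0,0],[-9,0,0,0],[-12,0,0,0],[-12,0,2,0],[-12,0,4,0],[-12,0,4.5,0],[-12,0,4.5,0],[-12,0,4.5,0]]'
python3 -m jog '[[0,0,0,0],[0,0,0,0],[0,0,0.6,0],[0,0,1.2,0],[0,0,1.8,0],[0,0,2.4,0],[0,0,3,0],[0,0,3.6,0],[0,0,4.2,0],[0,0,4.2,0]]' - 20
python3 -c "
from h import *
rule()"
```

```text
t: 8.7
eef_pos: [0.4885, -0.0822, 0.2342]
tool_rot: [-0.0, 0.585, 0.811, -0.001]
contact_force: [-1.0, 0.5, -0.0]
gripper_width: 0.295
grasp_force: 61.7
t: 9.53
eef_pos: [0.488, -0.0824, 0.191]
tool_rot: [-0.001, 0.586, 0.811, -0.001]
contact_force: [-0.8, 0.3, 1.2]
gripper_width: 0.294
grasp_force: 63.1
-0.12 74 [0.1655 0.1677 0.1703]
-0.09 97 [0.0682 0.1741 0.1772]
-0.06 112 [0.0668 0.1801 0.1839]
-0.03 99 [0.0669 0.1871 0.1914]
0.0 100 [0.0671 0.194  0.1979]
0.03 53 [0.0662 0.068  0.2015]
0.06 49 [0.0666 0.0677 0.0702]
0.09 40 [0.0659 0.067  0.0683]
0.12 77 [0.0668 0.1295 0.132 ]
0.15 64 [0.0664 0.0995 0.1318]
flap -0.22 0.1317
flap -0.18 0.1312
flap -0.14 0.1307
flap 0.14 0.1316
flap 0.18 0.1317
flap 0.22 0.1316
[-0.65  1.3   1.61] [-0.322  0.055 -0.112] [ 0.4882192  -0.0825602   0.19159648]
```

```bash
python3 -m jog '[[0,0,0.6,0],[0,0,1.2,0],[0,0,1.8,0],[0,0,2.4,0],[0,0,3,0],[0,0,3.6,0],[0,0,4.2,0],[0,0,4.8,0],[0,0,5.1,0],[0,0,5.1,0]]'
python3 -m jog '[[0,0,0,0],[0,0,0,0],[0,0,0,0],[0,0,0,0],[0,0,-1,0],[0,0,-3,0],[0,0,-5,0],[0,0,-7,0],[0,0,-9,0],[0,0,-11,0],[0,0,-13,0],[0,0,-14,0],[0,0,-14,0],[0,0,-14,0],[0,0,-14,0],[0,0,-14,0]]' - 110
python3 -c "
from h import *
rule();cam('side','s4.png');print(bot.get_obs()['joint_vel'].round(3))"
```

```text
t: 10.42
eef_pos: [0.4881, -0.0824, 0.1405]
tool_rot: [-0.001, 0.586, 0.811, -0.001]
contact_force: [-0.9, 1.1, 0.8]
gripper_width: 0.292
grasp_force: 64.2
t: 11.75
eef_pos: [0.4879, -0.0821, 0.2801]
tool_rot: [-0.001, 0.585, 0.811, -0.001]
contact_force: [-0.3, 0.6, -0.9]
gripper_width: 0.275
grasp_force: 109.4
-0.12 71 [0.2776 0.2785 0.2794]
-0.09 84 [0.0688 0.2802 0.2813]
-0.06 111 [0.0664 0.2813 0.283 ]
-0.03 101 [0.0672 0.2836 0.2853]
0.0 93 [0.0675 0.285  0.2871]
0.03 48 [0.0665 0.0678 0.0698]
0.06 41 [0.0663 0.0669 0.0687]
0.09 40 [0.066  0.0672 0.0682]
0.12 75 [0.0669 0.1258 0.1318]
0.15 68 [0.0668 0.1295 0.1321]
flap -0.22 0.1319
flap -0.18 0.1319
flap -0.14 0.1315
flap 0.14 0.1314
flap 0.18 0.1317
flap 0.22 0.1318
[0.05 0.08 0.37] [ 0.09   0.013 -0.001] [ 0.48800166 -0.08214518  0.28020335]
[-0.    -0.002  0.001 -0.006  0.     0.001 -0.001]
```

View pics/s4.png

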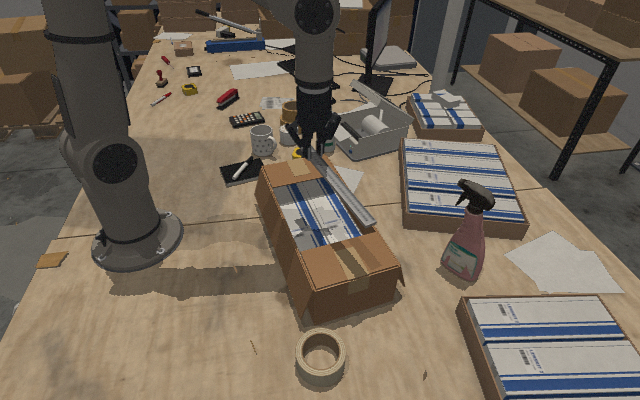

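The rule is about 3° off level at z≈0.27–0.28, from (310,150) to (372,222). It is at rest and the flaps are flat, so I'm handing in.

```bash
python3 -c "
from station import bot
print(bot.hand_in())"
```

```text
the job is handed in; nothing more can be done
None
```

I handed the job in without being shown a verdict. The rule came out through the gap end A first and is held at rest, about 3° off level and roughly 14 cm above the flaps; both flaps read flat, and nothing touched the tape measure or tape roll.

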